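Sweep the broken bars into the scrap drawer

TASK

Clear the inspection board: with the closed fingers, sweep the four broken bar halves along the board and over its open edge so that they drop into the scrap drawer standing open below, then push the drawer fully shut. Only push the pieces, never pick them up, and leave the two whole bars in their groove, the beaker and the blue-capped jar where they are.

Things in the scene. Friction and masses are not known exactly. Their poses are not given: they have to be found in the camera images.
- board: Fixed grey metal cabinet 154 (x) by 250 mm (y); its deck, a green sheet in an aluminium frame, 70 mm above the worktop, is to be swept. Origin on the worktop under its centre, z up, x away from the robot, y from the open edge (y = -125 mm, robot's right) to the closed left end. Clear deck: x -67 to +53, y -125 to +120 mm. Rims 12 mm high at front, rear and left, the first two running 21 mm past the open edge; behind the rear rim a groove (x +58 to +72)
- board_edge (a point): on the deck's surface (70 mm up), the middle of its open edge; pieces pushed over it (towards -y of the board) fall into the open drawer. The grey machine behind the board (from about 0.62 m ahead of the robot, 0.3 m high and more) is solid: swing in on the near side of it
- scrap_drawer (a joint): slide of the scrap drawer: 0 = fully shut, 0.135 m = fully out; it slides out along the board's -y, beneath the open edge, and stays where it is left (sliding friction about 2 N). At the start it stands 0.10 to 0.135 m out
- drawer_pull (a point): centre of the drawer's bar pull: steel bar 80 mm long (along the board's x), about 10 mm thick, 36 mm above the worktop, 35 mm out from the blue front plate (152 mm wide, 6 thick, 10 to 63 mm above the worktop). Drawer shut, it lies at x = 0, y = -170 mm in the board's frame; open, further to -y. Push bar or plate towards the board's +y to shut
- drawer_in (a point): the centre of the drawer's inner floor, 12 mm above the worktop, moving with the drawer, axes parallel to the board's; the inside is 137 mm (x) by 210 mm (y) and 40 mm deep
- black_half0_mid (a point): one of the two black halves of a broken plastic test bar: a little bar 10 x 38 x 8 mm, 14 g, one end slightly torn, lying flat on the board at the start; this point is its centre, half-way up (4 mm above the surface it lies on); its y axis runs along its length
- black_half1_mid (a point): one of the two black halves of a broken plastic test bar: a little bar 10 x 38 x 8 mm, 14 g, one end slightly torn, lying flat on the board at the start; this point is its centre, half-way up (4 mm above the surface it lies on); its y axis runs along its length
- white_half0_mid (a point): one of the two white halves of a broken plastic test bar: a little bar 10 x 38 x 8 mm, 14 g, one end slightly torn, lying flat on the board at the start; this point is its centre, half-way up (4 mm above the surface it lies on); its y axis runs along its length
- white_half1_mid (a point): one of the two white halves of a broken plastic test bar: a little bar 10 x 38 x 8 mm, 14 g, one end slightly torn, lying flat on the board at the start; this point is its centre, half-way up (4 mm above the surface it lies on); its y axis runs along its length
- whole_black_mid (a point): unbroken black test bar, 10 x 80 x 8 mm, lying in the groove behind the deck, its length (y axis) along the groove; the point is its centre, half-way up. Must stay there
- whole_white_mid (a point): unbroken white test bar, 10 x 80 x 8 mm, lying in the groove behind the deck, its length (y axis) along the groove; the point is its centre, half-way up. Must stay there
- beaker_mid (a point): clear plastic beaker with a handle, 80 x 103 mm, 100 mm high, standing on the worktop left of the board; the point is its centre, 50 mm up. Must stay where it is
- blue_jar_mid (a point): clear sample jar with a blue screw cap, 68 mm across, 100 mm high, standing on the worktop to the right; the point is its centre, 50 mm up. Must stay where it is

How it is judged:
By the outcome, as a careful person would: the job done as asked, in the order asked, and still so for the second after the job is handed in, with the robot touching nothing.
It also fails if it takes over 64 s, if anything falls off the work surface, if the arm or the gripper's body presses on something with over 40 N, if the wrist force passes 120 N, or if a joint passes its speed limit or range.

ROBOT

A 6-joint arm with a two-finger parallel gripper is mounted at the origin on a cart in front of the work surface, level with it; the furniture and walls round the work are solid. World frame = base frame: x ahead of the robot, y to its left, z up, the work surface at z = 0. Lengths are in m, angles in degrees, forces in N, time in s.
With the tool pointing down it reaches from about 0.25 to 0.725 m from the base axis. Payload 9.7 kg.
Tool frame: the origin (TCP) lies midway between the tips of the shut fingers; the grasp point (between the pads) lies bot.hold_point_z behind it (bot.hold_point_z is the distance from the TCP to the grasp point, in m); z points along the fingers, y is the line along which they close (so a half turn about z gives the same grasp; the last joint's range is limited). The gripper opens to 85 mm and grips with 20 to 120 N. Pads are 22 mm wide; open, the fingers measure 114 mm over their backs; the gripper's body (76 mm by 85 mm) begins 54 mm behind the grasp point. The pads swing forward as they close: fully open they stand 13 mm farther back than shut.
Start: joints at [66.75, 4.979, 10.078, 95.1, 0, 90], TCP at [0.217, 0.505, 0.231] pointing down, gripper open.
Joint ranges: [-179.16, 179.16], [-48.56, 103.87], [-65.8, 70.77], [-126.05, 130.52], [-82.76, 87.17], [-180, 180]. Speed limits (degrees/s): [127.2, 127.2, 147.25, 180, 180, 180].

INTERFACE

Orientations are given as [roll, pitch, yaw] about the fixed x, y, z axes, in that order (R = Rz(yaw) Ry(pitch) Rx(roll)).
In Python, from workcell import bot, camera, camera_model, ticket gives the robot as it stands.
- The arm moves only by the tool send_rows, never from a script. Its argument "targets" is text: rows parted by semicolons, each of 5 numbers parted by spaces: the shift along the tool's x, y, z in mm, then the turn about the tool's z in degrees, then the closure in counts, from 0 (fully open) to 255 (shut). A call has 1 to 20 rows; each row is the pose to reach, as a shift and turn from the pose commanded when the call began, along the tool's axes at that moment; what a row does not reach only later rows make up. A row lasts 1/8 s, in which the tool goes at most 62.5 mm and 10.7 degrees, less where a joint would pass 70% of its speed; a pose out of reach is approached as far as the arm can. A call with a gripper value outside its range is refused whole. The fingers move at their own pace and stop on an object; "newtons" is the grip in N (left out, the last holds). Time passes only in rows, so rows that repeat a pose let the fingers close. It gives the time, the measured TCP pose, the force, the opening and the grip force at its end, in the units of the state.
- bot.get_obs(): the state, without advancing time (a new reading comes with each control period).
- camera(name): name is "scene" or "top" or "wrist"; returns the picture (420x560x3 uint8, blue, green, red); there is no depth.
- camera_model(name): a dict with "K" (3x3 intrinsics, pixels), "pose" (4x4, takes a point from camera to world coordinates); the wrist camera has in their place "T_tool_cam" (4x4, takes a point from camera to tool coordinates, whose origin is the TCP and whose axes are the flange's). Camera axes: x right, y down, z forward; pixel columns grow to the right and rows downward; lengths in m; the calibration is good to about 2 mm. A picture is of the moment at which its call begins: read the wrist's pose just before it. camera_model takes no time and is no camera call.
- ticket.job_done(): hands the job in; it is judged then, once.
The state is a dict: "time": time; "q": joint angles; "qd": joint speeds; "joint_efforts": joint torques, N m; "ee_pos": TCP position; "tcp_rot": TCP orientation; "wrist_force": force on the tool from outside, world axes, zero at the start; "torque": the same for the moment, N m; "opening": finger opening in m; "grasp_force": force on a finger pad.
Only numpy, scipy, OpenCV 4.12 (cv2) and the standard library are available. Lean on these libraries where they do the work, as an engineer would, in place of code of your own. Each camera call takes 0.05 s, during which the arm holds its last target. There are 200 camera calls.

## Working session

There is one attempt and no reset: what is moved stays moved. The work goes in short steps, Python scripts to look and compute and a tool call to move; the robot and the scene stay as the last step left them, time stands still between calls to the robot, and variables do not carry over. Pictures are saved under pics/ and viewed, at most 10 in all, crops included, and the job is handed in when it is done.

Besides the shell and the picture viewer there is one more tool, called as a command line: name --argument value ..., lists and objects as JSON in quotes. send_rows: Moves the arm, as the interface text tells. Its arguments: {"type":"object","properties":{"targets":{"type":"string"},"newtons":{"type":"number"}},"required":["targets"]}

```bash
mkdir -p pics; python3 - <<'E'
from workcell import bot,camera,camera_model
import cv2,numpy as np
o=bot.get_obs();print(o['time'],o['ee_pos'],o['tcp_rot'],o['opening'],bot.hold_point_z)
for n in('top','scene'):
    im=camera(n);cv2.imwrite(f'pics/{n}0.png',cv2.resize(im,(784,588),interpolation=cv2.INTER_CUBIC))
    m=camera_model(n);print(n,np.round(m['K'],1).tolist(),np.round(m['pose'],4).tolist())
print(np.round(camera_model('wrist')['T_tool_cam'],3).tolist())
E
```

```text
0.0 [0.2170336  0.50511743 0.23058861] [-1.79923783e+02  8.17171860e-04  1.56748126e+02] 0.08579971202876638 0.0187
top [[412.0, 0.0, 283.8], [0.0, 412.0, 212.0], [0.0, 0.0, 1.0]] [[-0.0086, -0.9969, 0.0776, 0.4451], [-1.0, 0.0085, -0.0018, 0.0068], [0.0011, -0.0776, -0.997, 1.1935], [0.0, 0.0, 0.0, 1.0]]
scene [[416.8, 0.0, 275.8], [0.0, 416.8, 212.3], [0.0, 0.0, 1.0]] [[-0.9977, 0.0646, -0.0209, 0.5497], [0.067, 0.8862, -0.4584, 0.656], [-0.0111, -0.4588, -0.8885, 1.2939], [0.0, 0.0, 0.0, 1.0]]
[[0.0, -0.949, -0.314, 0.079], [1.0, 0.0, 0.0, -0.001], [-0.0, -0.314, 0.949, -0.143], [0.0, 0.0, 0.0, 1.0]]
```

View pics/top0.png

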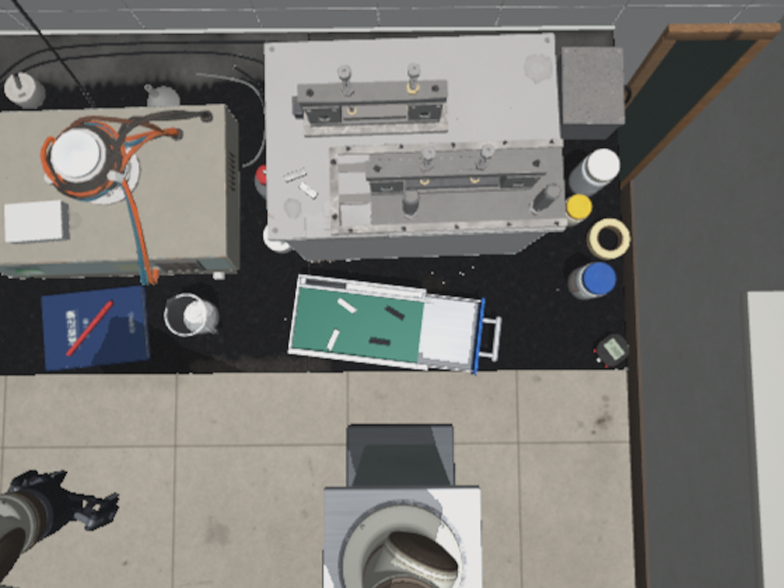

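View pics/scene0.png

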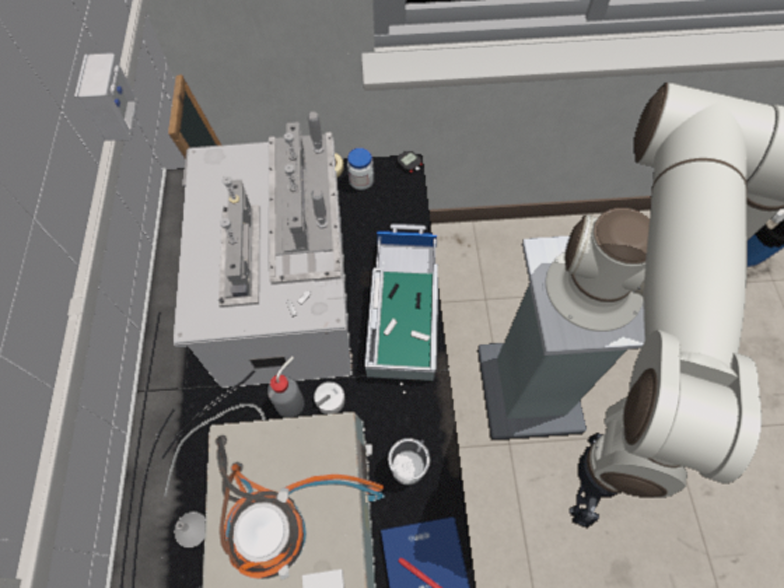

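The top view shows the board at about (290–490, 275–370), with white halves at (346,305) and (333,339), black halves at (395,312) and (380,341), the drawer open to the right with its pull at (495,337), and the jar at (598,280). I'll enlarge it.

```bash
python3 - <<'E'
from workcell import camera
import cv2
im=camera('top');cv2.imwrite('pics/crop1.png',cv2.resize(im[190:274,200:364],(800,410),interpolation=cv2.INTER_CUBIC))
print(800/164,410/84)
E
```

```text
4.878048780487805 4.880952380952381
```

View pics/crop1.png

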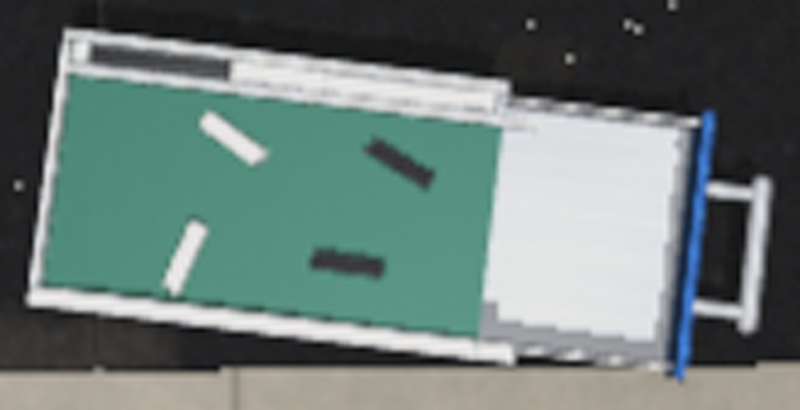

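```bash
cat >h.py <<'E'
import numpy as np
from workcell import camera_model
def ray(n,u,v,z):
    m=camera_model(n);P=m['pose'];d=P[:3,:3]@np.linalg.inv(m['K'])@[u,v,1];c=P[:3,3]
    return c+d*(z-c[2])/d[2]
def crop(x,y,z): return ray('top',(x+.5)/4.878+199.5,(y+.5)/4.881+189.5,z)
E
python3 - <<'E'
from h import *
A=[crop(*p,.07) for p in((502,127),(480,337),(72,75),(43,287))]
for a in A:print(np.round(a,4))
e1=A[0]-A[2];e2=A[1]-A[3];e3=A[0]-A[1];e4=A[2]-A[3]
for e in(e1,e2):print('len',np.linalg.norm(e),'yaw',np.degrees(np.arctan2(e[0],-e[1])))
for e in(e3,e4):print('len',np.linalg.norm(e),'yaw',np.degrees(np.arctan2(e[1],e[0])))
yaw=np.mean([np.arctan2(e[0],-e[1]) for e in(e1,e2)]+[np.arctan2(e[1],e[0]) for e in (e3,e4)])
R=np.array([[np.cos(yaw),-np.sin(yaw)],[np.sin(yaw),np.cos(yaw)]])
ctr=np.mean([a[:2] for a in A],0)-R@[-.007,-.0025]
print('yaw',np.degrees(yaw),'ctr',ctr)
np.savez('b.npz',R=R,c=ctr)
loc=lambda p:np.round(R.T@(p[:2]-ctr)*1000,1)
for n,ps in dict(w0=((206,120),(262,157)),w1=((198,224),(173,291)),b0=((372,145),(430,182)),b1=((312,259),(383,267))).items():
    print(n,[loc(crop(*p,.078)) for p in ps])
print('pull',[loc(crop(*p,.04)) for p in((764,180),(748,330))],'plate',[loc(crop(*p,.063)) for p in((709,112),(682,378))])
print('edge world',R@[-.007,-.125]+ctr)
print('jar',ray('top',598/1.4,278/1.4,.1)[:2], loc(ray('top',598/1.4,278/1.4,.1)))
E
```

```text
[ 0.5222 -0.0462  0.07  ]
[ 0.4054 -0.0326  0.07  ]
[0.5535 0.1949 0.07  ]
[0.4352 0.2105 0.07  ]
len 0.24307623619055674 yaw -7.398297266867521
len 0.24483423879624022 yaw -6.982880944310604
len 0.11761951329132375 yaw -6.663255747127209
len 0.11938520748852031 yaw -7.5147654236490675
yaw -7.1397998454886 ctr [0.48634602 0.08325166]
w0 [array([35.9, 40.4]), array([19.1,  6.9])]
w1 [array([-21.9,  37.6]), array([-60.2,  46.8])]
b0 [array([ 32.8, -53. ]), array([ 16.1, -87.4])]
b1 [array([-33.8, -27.4]), array([-33.6, -67. ])]
pull [array([  41.1, -278. ]), array([ -45.2, -277.7])] plate [array([  74.2, -239.3]), array([ -75.7, -239.9])]
edge world [ 0.46386396 -0.03990903]
jar [ 0.56296816 -0.37812119] [ 133.4 -448.3]
```

```bash
cat >>h.py <<'E'
from workcell import bot
from scipy.spatial.transform import Rotation as Ro
def rel(x,y,z):
    "board mm -> tool shift mm and turn, from the present pose"
    b=np.load('b.npz');o=bot.get_obs();w=np.r_[b['R']@[x/1e3,y/1e3]+b['c'],z/1e3]
    T=Ro.from_euler('xyz',o['tcp_rot'],degrees=True).as_matrix();yaw=90-7.14
    return np.round(T.T@(w-o['ee_pos'])*1e3,1),round((o['tcp_rot'][2]-yaw+180)%360-180,2)
def st():
    b=np.load('b.npz');o=bot.get_obs()
    print('t',o['time'],'board',np.round(b['R'].T@(np.array(o['ee_pos'][:2])-b['c'])*1e3,1),'z',o['ee_pos'][2],'rot',np.round(o['tcp_rot'],1),'F',np.round(o['wrist_force'],1),'op',o['opening'])
E
python3 -c "
from h import *
st();print(rel(26,-30,130));b=ray('top',190/1.4,315/1.4,.1);print(b)"
```

```text
t 0.15 board [-319.6  385.2] z 0.23077533042516313 rot [-179.9   -0.   156.7] F [-0.2  0.2 -0.6] op 0.08492978133320306
(array([-447.3, -302.9,  101.1]), np.float64(73.89))
[0.49899701 0.39834084 0.1       ]
```

send_rows --targets "-45 -30 0 7 255; -90 -61 0 15 255; -134 -91 0 22 255; -179 -121 10 29.5 255; -224 -151 20 37 255; -268 -182 30 44 255; -313 -212 45 51.5 255; -358 -242 60 59 255; -402 -273 80 66 255; -447 -303 101 73.9 255; -447 -303 101 73.9 255; -447 -303 101 73.9 255; -447 -303 101 73.9 255; -447 -303 101 73.9 255"

```text
time: 1.9
ee_pos: [0.5081, 0.0514, 0.1309]
tcp_rot: [179.9, -0.0, 83.0]
wrist_force: [0.2, -0.9, -0.2]
opening: -0.0001
grasp_force: 0.0
```

```bash
python3 - <<'E'
from h import *
from workcell import camera
import cv2
st();print(rel(26,-30,73))
a=camera('wrist');cv2.imwrite('pics/w1.png',a)
E
```

```text
t 1.9 board [ 25.6 -28.9] z 0.13090445696378494 rot [179.9  -0.   83. ] F [ 0.2 -0.9 -0.2] op -6.0065661909473055e-05
(array([-1.2,  0.4, 57.9]), np.float64(0.1))
```

View pics/w1.png

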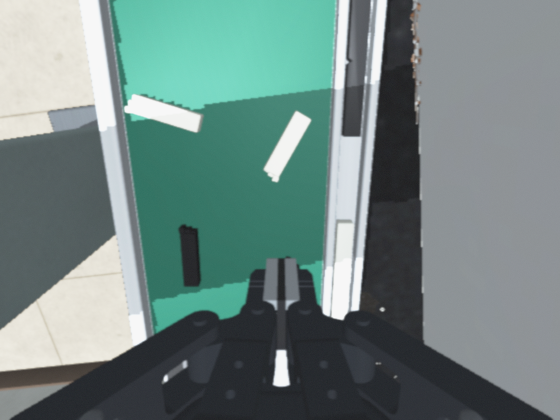

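The wrist view shows the fingertips at (282,265), with b0's end just ahead of them at (290,262). The white halves are at (165,113) and (288,147), b1 is at (190,256), and everything matches the top view. I'll descend and sweep b0.

send_rows --targets "-1 1 20 0 255; -1 1 45 0 255; -1 1 55 0 255; -1 1 58 0 255; -1 1 58 0 255"

```text
time: 2.58
ee_pos: [0.5093, 0.0495, 0.0729]
tcp_rot: [180.0, -0.0, 82.9]
wrist_force: [1.0, -0.3, -0.4]
opening: -0.0003
grasp_force: 0.0
```

```bash
python3 -c "
from h import *
st();print(rel(25,-155,73))"
```

```text
t 2.575 board [ 27.  -30.6] z 0.07294869045916323 rot [180.   -0.   82.9] F [ 1.  -0.3 -0.4] op -0.00029363196405499234
(array([-1.244e+02, -2.000e+00, -1.000e-01]), np.float64(0.0))
```

send_rows --targets "-10 0 0 0 255; -20 -1 0 0 255; -30 -2 0 0 255; -40 -2 0 0 255; -50 -2 0 0 255; -60 -2 0 0 255; -70 -2 0 0 255; -80 -2 0 0 255; -90 -2 0 0 255; -100 -2 0 0 255; -110 -2 0 0 255; -120 -2 0 0 255; -130 -2 0 0 255; -130 -2 0 0 255; -120 -2 -25 0 255; -100 -2 -50 0 255; -50 -20 -60 0 255; -5 -50 -60 0 255; 20 -61 -60 0 255; 20 -61 -60 0 255"

```text
time: 5.08
ee_pos: [0.4506, 0.0785, 0.1325]
tcp_rot: [180.0, -0.0, 83.0]
wrist_force: [1.2, 0.0, -0.6]
opening: -0.0001
grasp_force: 0.0
```

```bash
python3 - <<'E'
from h import *
from workcell import camera
import cv2
st();print(rel(-34,-10,73))
a=camera('wrist');b=camera('top')[180:285,180:380];cv2.imwrite('pics/w2.png',np.hstack([cv2.resize(a,(400,300)),cv2.resize(b,(400,300))]))
E
```

```text
t 5.075 board [-34.9  -9.2] z 0.13252999352085548 rot [180.  -0.  83.] F [ 1.2  0.  -0.6] op -0.00014867050979747176
(array([-0.8,  0.9, 59.5]), np.float64(0.17))
```

View pics/w2.png

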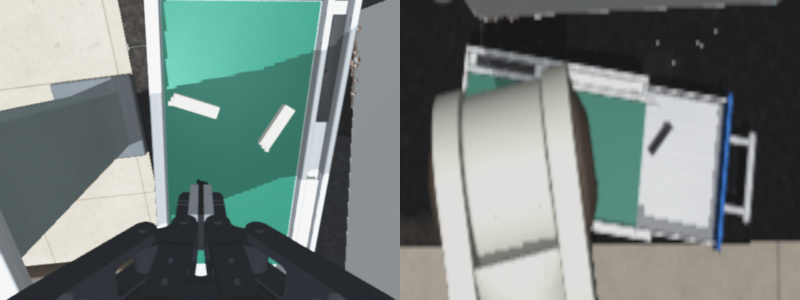

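b0 lies in the drawer, with the two white halves still at the far end. Next is b1.

send_rows --targets "0 1 30 0 255; 0 1 55 0 255; 0 1 59.5 0 255; 0 1 59.5 0 255; -12 1 59.5 0 255; -24 1 59.5 0 255; -36 1 59.5 0 255; -48 1 59.5 0 255; -60 1 59.5 0 255; -72 1 59.5 0 255; -84 1 59.5 0 255; -96 1 59.5 0 255; -108 1 59.5 0 255; -120 1 59.5 0 255; -132 1 59.5 0 255; -142 1 59.5 0 255; -150 1 59.5 0 255; -150 1 59.5 0 255; -140 1 30 0 255; -120 1 0 0 255"

```text
time: 7.68
ee_pos: [0.4368, -0.0421, 0.1328]
tcp_rot: [-180.0, -0.0, 82.8]
wrist_force: [0.0, -0.4, -0.1]
opening: -0.0001
grasp_force: 0.0
```

```bash
python3 -c "
from h import *
st();print(rel(28,62,73))"
```

```text
t 7.675 board [ -33.6 -130.6] z 0.13280780461887937 rot [-180.    -0.    82.8] F [ 0.  -0.4 -0.1] op -7.025654787731387e-05
(array([192.6,  61.4,  59.8]), np.float64(-0.06))
```

send_rows --targets "48 20 0 0 255; 100 40 0 0 255; 150 62 0 0 255; 192 62 0 0 255; 193 62 25 0 255; 193 62 50 0 255; 193 62 60 0 255; 193 62 60 0 255; 183 62 60 0 255; 173 62 60 0 255; 163 61 60 0 255; 153 61 60 0 255; 143 61 60 0 255; 133 61 60 0 255; 123 60 60 0 255; 113 60 60 0 255; 103 60 60 0 255; 93 60 60 0 255; 93 60 60 0 255"

```text
time: 10.05
ee_pos: [0.5081, 0.0417, 0.0723]
tcp_rot: [-180.0, 0.0, 82.8]
wrist_force: [-0.3, 0.1, 0.1]
opening: -0.0006
grasp_force: 0.0
```

```bash
python3 - <<'E'
from h import *
from workcell import camera
import cv2
st();print(rel(26,-158,73))
a=camera('wrist');b=camera('scene')[140:290,230:430];cv2.imwrite('pics/w3.png',np.hstack([cv2.resize(a,(400,300)),cv2.resize(b,(400,300))]))
E
```

```text
t 10.05 board [ 26.8 -38.5] z 0.0722770843757373 rot [-180.     0.    82.8] F [-0.3  0.1  0.1] op -0.0005908179509432205
(array([-119.5,   -0.6,   -0.7]), np.float64(-0.06))
```

View pics/w3.png

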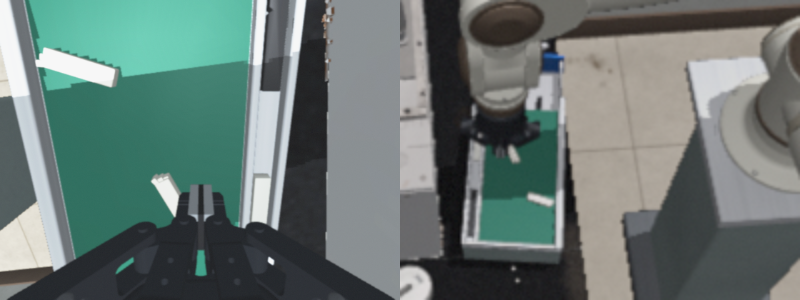

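w0 has turned and is slipping off the left side of the tip, around half-view (165,190). I'll lift, back off and measure it again.

send_rows --targets "0 0 -25 0 255; 20 0 -50 0 255; 50 0 -60 0 255; 60 0 -60 0 255; 60 0 -60 0 255"

```text
time: 10.78
ee_pos: [0.5154, 0.1024, 0.1316]
tcp_rot: [-179.9, 0.0, 82.9]
wrist_force: [-0.6, -1.2, -0.4]
opening: 0.0001
grasp_force: 0.0
```

```bash
cat >>h.py <<'E'
def wr(u,v,z=.078):
    m=camera_model('wrist');o=bot.get_obs();T=np.eye(4);T[:3,:3]=Ro.from_euler('xyz',o['tcp_rot'],degrees=True).as_matrix();T[:3,3]=o['ee_pos']
    P=T@m['T_tool_cam'];d=P[:3,:3]@np.linalg.inv(m['K'])@[u,v,1];c=P[:3,3];p=c+d*(z-c[2])/d[2];b=np.load('b.npz')
    return np.round(b['R'].T@(p[:2]-b['c'])*1e3,1)
E
python3 - <<'E'
from h import *
from workcell import camera
import cv2
st()
a=camera('wrist');cv2.imwrite('pics/w4.png',a)
hsv=cv2.cvtColor(a,cv2.COLOR_BGR2HSV)
m=((hsv[...,1]<60)&(hsv[...,2]>110)).astype('uint8')
n,l,s,c=cv2.connectedComponentsWithStats(m)
for i in range(1,n):
    if 200<s[i,4]<8000:
        r=cv2.minAreaRect(np.argwhere(l==i)[:,::-1].astype('float32'));print(s[i],wr(*c[i]),[wr(*p) for p in cv2.boxPoints(r)])
E
```

```text
t 10.775 board [26.5 22.6] z 0.13160981637687957 rot [-179.9    0.    82.9] F [-0.6 -1.2 -0.4] op 0.0001114008735219932
[ 426    0  105   28 1992] [125.8 143.9] [array([101.2, 148.6]), array([154.2, 148.7]), array([157. , 136.4]), array([102.8, 136.3])]
[264 258  14  52 549] [ 20.8 -14.8] [array([16.4,  2.9]), array([24.8,  3. ]), array([ 24.7, -35.5]), array([ 15.9, -35.5])]
[285 258  14  52 541] [ 34.  -14.8] [array([30.,  3.]), array([38.4,  3. ]), array([ 39. , -35.5]), array([ 30.2, -35.5])]
[  0 394  50  26 656] [-173.1 -120.5] [array([-186.1, -114.3]), array([-146.5, -109.3]), array([-149.5, -130.9]), array([-190.1, -136.1])]
```

View pics/w4.png

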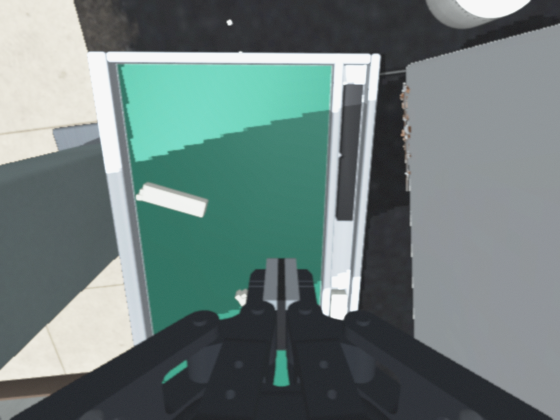

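w1 is still at (175,200). w0's upper end shows at (241,297), with the rest hidden behind the finger. I'll back off further for a clear view and measure in code.

send_rows --targets "20 0 -10 0 255; 40 0 -20 0 255; 60 0 -20 0 255; 60 0 -20 0 255"

```text
time: 11.32
ee_pos: [0.5232, 0.1632, 0.152]
tcp_rot: [-180.0, -0.0, 83.0]
wrist_force: [-0.0, 0.5, -0.3]
opening: 0.0004
grasp_force: 0.0
```

```bash
cat >blobs.py <<'E'
from h import *
from workcell import camera
import cv2
st()
a=camera('wrist')
hsv=cv2.cvtColor(a,cv2.COLOR_BGR2HSV)
for nm,m in(('white',(hsv[...,1]<70)&(hsv[...,2]>120)),('black',(hsv[...,2]<60))):
  n,l,s,c=cv2.connectedComponentsWithStats(m.astype('uint8'))
  for i in range(1,n):
    if 80<s[i,4]<6000 and abs(wr(*c[i])[0])<75 and -125<wr(*c[i])[1]<130:
        r=cv2.minAreaRect(np.argwhere(l==i)[:,::-1].astype('float32'));print(nm,s[i],wr(*c[i]),[wr(*p).tolist() for p in cv2.boxPoints(r)])
E
python3 blobs.py
```

```text
t 11.325 board [26.6 84. ] z 0.15200665013682824 rot [-180.   -0.   83.] F [-0.   0.5 -0.3] op 0.0003575000523161577
white [264 259  14  51 510] [20.3 34.3] [[14.8, 53.0], [24.0, 53.2], [24.8, 11.4], [15.1, 11.2]]
white [285 259  14  51 508] [34.9 34.2] [[30.5, 53.1], [39.7, 53.1], [40.5, 11.4], [30.7, 11.4]]
black [278 259   7  42 248] [27.6 35.3] [[25.5, 53.1], [29.7, 53.1], [29.9, 19.3], [25.4, 19.2]]
black [251 270  14  11 132] [10.5 40. ] [[6.0, 44.2], [15.4, 44.3], [15.3, 36.1], [5.8, 36.1]]
black [298 270  14  11 130] [44.6 40. ] [[39.9, 44.3], [49.3, 44.3], [49.5, 36.2], [40.0, 36.1]]
```

```bash
python3 - <<'E'
from workcell import camera
import cv2
im=camera('top');cv2.imwrite('pics/crop2.png',cv2.resize(im[190:274,200:364],(800,410),interpolation=cv2.INTER_CUBIC))
E
```

```text
(no output)
```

View pics/crop2.png

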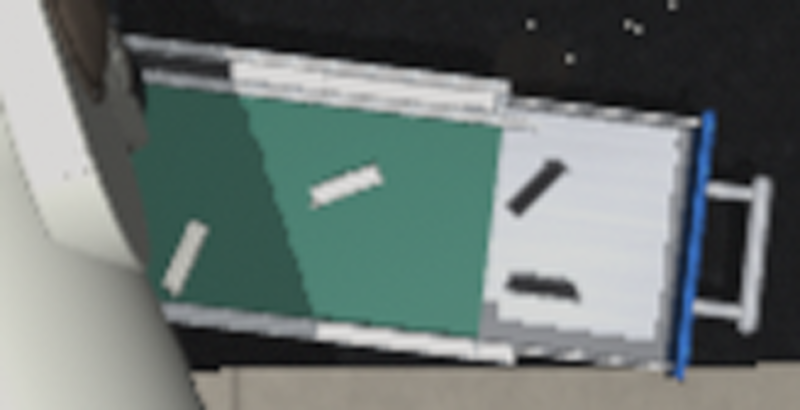

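Both black halves are in the drawer at (538,187) and (543,288). w0 now runs from (312,197) to (380,173), and w1 is untouched.

```bash
python3 - <<'E'
from h import *
b=np.load('b.npz')
loc=lambda x,y,z=.078:np.round(b['R'].T@(crop(x,y,z)[:2]-b['c'])*1e3,1)
for p in((312,197),(380,173),(198,224),(173,291)):print(loc(*p))
print(rel(0,0,73),np.round(bot.get_obs()['q'],1))
E
```

```text
[  0.2 -23.3]
[ 17.8 -59.2]
[-21.9  37.6]
[-60.2  46.8]
(array([-82.5, -26.5,  78.9]), np.float64(0.05)) [ 17.2   3.8   0.   86.3  -0.  114.3]
```

I'll turn the tool by -90 degrees, so the 22 mm pad width faces the sweep and the camera points to the robot's side.

send_rows --targets "-9 -2 0 -10 255; -18 -4 0 -20 255; -27 -6 0 -30 255; -36 -8 0 -40 255; -45 -10 0 -50 255; -55 -12 0 -60 255; -65 -14 0 -70 255; -80 -16 0 -80 255; -88 -18 10 -90 255; -88 -19 30 -90 255; -88 -19 60 -90 255; -88 -19 74 -90 255; -88 -19 79 -90 255; -88 -19 79 -90 255"

```text
time: 13.18
ee_pos: [0.4935, 0.0765, 0.0738]
tcp_rot: [180.0, 0.0, 172.8]
wrist_force: [-0.1, 0.6, 0.7]
opening: 0.0005
grasp_force: 0.0
```

```bash
python3 -c "
from h import *
st()"
```

```text
t 13.175 board [ 7.9 -5.8] z 0.0737591746387637 rot [180.    0.  172.8] F [-0.1  0.6  0.7] op 0.0004890033609409176
```

send_rows --targets "0 -10 0.5 0 255; 0 -20 0.5 0 255; -1 -29 0.5 0 255; -2 -38 0.5 0 255; -3 -47 0.5 0 255; -4 -56 0.5 0 255; -5 -65 0.5 0 255; -6 -74 0.5 0 255; -6 -83 0.5 0 255; -6 -92 0.5 0 255; -6 -101 0.5 0 255; -6 -110 0.5 0 255; -6 -119 0.5 0 255; -6 -128 0.5 0 255; -6 -137 0.5 0 255; -6 -146 0.5 0 255; -6 -152 0.5 0 255; -6 -152 0.5 0 255; -6 -140 -30 0 255; -6 -110 -60 0 255"

```text
time: 15.68
ee_pos: [0.4854, -0.0333, 0.1339]
tcp_rot: [-180.0, -0.0, 172.8]
wrist_force: [0.5, -0.2, 0.1]
opening: -0.0001
grasp_force: 0.0
```

send_rows --targets "20 50 0 0 255; 40 100 0 0 255; 54 150 0 0 255; 54 190 0 0 255; 54 190 0 0 255"

```text
time: 16.3
ee_pos: [0.4554, 0.1643, 0.1331]
tcp_rot: [180.0, -0.0, 173.1]
wrist_force: [0.3, -0.4, -0.2]
opening: -0.0003
grasp_force: 0.0
```

```bash
python3 - <<'E'
from h import *
from workcell import camera
import cv2
st();print(rel(-41,66,73))
im=camera('top');cv2.imwrite('pics/crop3.png',cv2.resize(im[190:274,200:364],(800,410),interpolation=cv2.INTER_CUBIC))
E
```

```text
t 16.3 board [-40.8  76.6] z 0.13313287052505107 rot [180.   -0.  173.1] F [ 0.3 -0.4 -0.2] op -0.0003163134320200551
(array([  0.3, -10.6,  60.1]), np.float64(90.21))
```

View pics/crop3.png

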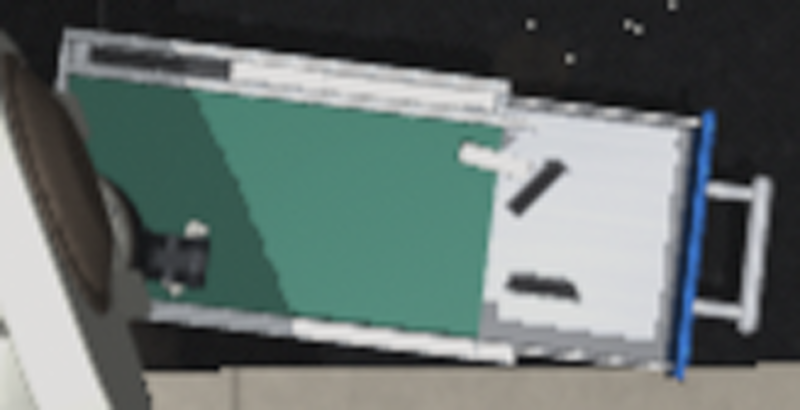

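w0 slipped off near the edge and now overhangs it, with its end at (462,152). The tool stands just behind w1. I'll sweep w1 first, keeping x near −41, then finish w0.

send_rows --targets "0 -8 25 0 255; 0 -9 50 0 255; 0 -9 60 0 255; 0 -9 60 0 255; 0 -18 60 0 255; 0 -27 60 0 255; 0 -36 60 0 255; 0 -45 60 0 255; 0 -54 60 0 255; 0 -63 60 0 255; 0 -72 60 0 255; 0 -81 60 0 255; 0 -90 60 0 255; 0 -99 60 0 255; 0 -108 60 0 255; 0 -108 60 0 255"

```text
time: 18.35
ee_pos: [0.4422, 0.0541, 0.0733]
tcp_rot: [-180.0, 0.0, 172.8]
wrist_force: [0.2, 0.4, -0.0]
opening: 0.0
grasp_force: 0.0
```

```bash
python3 - <<'E'
from h import *
from workcell import camera
import cv2
st()
b=np.load('b.npz')
for p in((462,152),(480,157)):print('w0',np.round(b['R'].T@(crop(*p,.078)[:2]-b['c'])*1e3,1))
for n in('scene','wrist'):
  a=camera(n);m=camera_model(n)
  o=bot.get_obs()
  if n=='scene':
    P=m['pose']
    hsv=cv2.cvtColor(a,cv2.COLOR_BGR2HSV);k=((hsv[...,1]<70)&(hsv[...,2]>130)).astype('uint8')
    N,l,s,c=cv2.connectedComponentsWithStats(k)
    for i in range(1,N):
      q=lambda u,v:np.round(b['R'].T@(ray('scene',u,v,.078)[:2]-b['c'])*1e3,1).tolist()
      x,y=q(*c[i])
      if 10<s[i,4]<1500 and -70<x<55 and -180<y<120:
        print(s[i],[x,y],[q(*p) for p in cv2.boxPoints(cv2.minAreaRect(np.argwhere(l==i)[:,::-1].astype('float32')))])
    sc=cv2.resize(a[150:285,250:430],(400,300))
  else: w=cv2.resize(a,(400,300))
cv2.imwrite('pics/w5.png',np.hstack([sc,w]))
E
```

```text
t 18.35 board [-40.2 -34.4] z 0.07331186031985058 rot [-180.     0.   172.8] F [ 0.2  0.4 -0. ] op 3.21279183880903e-05
w0 [  34.7 -103.2]
w0 [  33.1 -113.4]
[ 261  171   51   95 1110] [27.0, -35.1] [[79.3, 124.2], [78.0, -209.7], [-95.9, -201.4], [-76.3, 129.5]]
[297 185  20   8  85] [-58.4, -144.8] [[-24.1, -144.0], [-88.1, -162.3], [-91.7, -142.8], [-28.1, -124.7]]
[300 192  14   4  18] [-57.9, -123.3] [[-35.4, -122.9], [-79.2, -133.7], [-80.6, -124.9], [-36.9, -114.2]]
```

send_rows --targets "0 -9 0 0 255; 0 -18 0 0 255; 0 -27 0 0 255; 0 -36 0 0 255; 0 -45 0 0 255; 0 -54 0 0 255; 0 -63 0 0 255; 0 -72 0 0 255; 0 -81 0 0 255; 0 -90 0 0 255; 0 -99 0 0 255; 0 -108 0 0 255; 0 -118 0 0 255; 0 -124 0 0 255; 0 -124 0 0 255; 0 -115 -30 0 255; -10 -85 -60 0 255; -40 -45 -60 0 255; -74 -45 -60 0 255; -74 -45 -60 0 255"

```text
time: 20.95
ee_pos: [0.5112, 0.0015, 0.1325]
tcp_rot: [-180.0, -0.1, 172.9]
wrist_force: [-0.3, 0.1, -0.1]
opening: -0.0
grasp_force: 0.0
```

```bash
python3 -c "
from h import *
st();print(rel(33,-82,73))"
```

```text
t 20.95 board [ 34.8 -78.1] z 0.13250493150142426 rot [-1.800e+02 -1.000e-01  1.729e+02] F [-0.3  0.1 -0.1] op -2.7041485768969206e-05
(array([ 1.8, -3.9, 59.5]), np.float64(90.05))
```

send_rows --targets "2 -2 30 0 255; 2 -3 55 0 255; 2 -3 59.5 0 255; 2 -12 59.5 0 255; 2 -21 59.5 0 255; 2 -30 59.5 0 255; 2 -39 59.5 0 255; 2 -48 59.5 0 255; 2 -57 59.5 0 255; 2 -66 59.5 0 255; 2 -76 59.5 0 255; 2 -82 59.5 0 255; 2 -82 59.5 0 255; 2 -70 30 0 255; 4 -30 0 0 255; 20 30 -5 0 255; 40 90 -5 0 255; 60 140 -5 0 255; 60 165 -5 0 255; 60 165 -5 0 255"

```text
time: 23.45
ee_pos: [0.4707, 0.1738, 0.1382]
tcp_rot: [180.0, -0.0, 173.0]
wrist_force: [0.0, -0.5, -0.2]
opening: -0.0002
grasp_force: 0.0
```

```bash
python3 - <<'E'
from h import *
from workcell import camera
import cv2
st()
im=camera('top');cv2.imwrite('pics/crop4.png',cv2.resize(im[190:274,200:364],(800,410),interpolation=cv2.INTER_CUBIC))
E
```

```text
t 23.45 board [-26.7  87.9] z 0.13818325883529023 rot [180.  -0. 173.] F [ 0.  -0.5 -0.2] op -0.0001522046903061653
```

View pics/crop4.png

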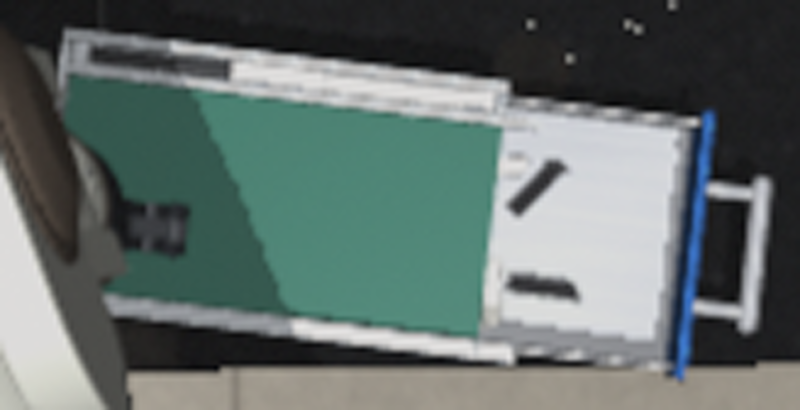

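The deck is clear. Both white halves have dropped just past the edge, at (515,165) and (492,285), and the whole bars are still in the groove. Now I'll move out past the drawer pull.

send_rows --targets "-3 -40 0 0 255; -6 -90 0 0 255; -10 -140 0 0 255; -14 -190 0 0 255; -18 -240 0 0 255; -22 -290 0 0 255; -25 -340 0 0 255; -27 -385 0 0 255; -27 -410 0 0 255; -27 -410 0 0 255; -27 -410 30 0 255; -27 -410 60 0 255; -27 -410 90 0 255; -27 -410 112 0 255; -27 -410 112 0 255"

```text
time: 25.38
ee_pos: [0.4455, -0.2372, 0.0249]
tcp_rot: [179.9, -0.2, 172.9]
wrist_force: [-0.6, 0.7, 0.3]
opening: 0.0001
grasp_force: 0.0
```

```bash
python3 -c "
from h import *
st();print(rel(0,-184,25))"
```

```text
t 25.375 board [  -0.7 -323. ] z 0.024908415925637733 rot [179.9  -0.2 172.9] F [-0.6  0.7  0.3] op 9.558781837042258e-05
(array([-7.00e-01,  1.39e+02,  1.00e-01]), np.float64(89.99))
```

send_rows --targets "0 10 0 0 255; 0 18 0 0 255; 0 26 0 0 255; 0 33 0 0 255; 0 40 0 0 255; 0 47 0 0 255; 0 54 0 0 255; 0 61 0 0 255; 0 68 0 0 255; 0 75 0 0 255; 0 82 0 0 255; 0 89 0 0 255; 0 96 0 0 255; 0 103 0 0 255; 0 110 0 0 255; 0 116 0 0 255; 0 122 0 0 255; 0 127 0 0 255; 0 130 0 0 255; 0 131 0 0 255"

```text
time: 27.88
ee_pos: [0.463, -0.108, 0.0262]
tcp_rot: [180.0, -0.0, 172.9]
wrist_force: [1.1, -2.5, 0.5]
opening: 0.0001
grasp_force: 1.1
```

send_rows --targets "0 2 0 0 255; 0 4 0 0 255; 0 4 0 0 255"

```text
time: 28.25
ee_pos: [0.4635, -0.104, 0.0262]
tcp_rot: [180.0, -0.0, 172.9]
wrist_force: [0.8, -0.2, 0.8]
opening: 0.0001
grasp_force: 0.5
```

send_rows --targets "0 2 0 0 255; 0 4 0 0 255; 0 4 0 0 255"

```text
time: 28.62
ee_pos: [0.4636, -0.1028, 0.0263]
tcp_rot: [-179.6, -0.0, 172.7]
wrist_force: [-1.6, -18.0, -1.2]
opening: 0.0001
grasp_force: 8.8
```

send_rows --targets "0 2 0 0 255; 0 3 0 0 255; 0 3 0 0 255"

```text
time: 29.0
ee_pos: [0.4637, -0.1024, 0.0263]
tcp_rot: [-179.3, -0.0, 172.6]
wrist_force: [-3.6, -33.3, -2.0]
opening: -0.0
grasp_force: 15.9
```

The force has risen to 33 N with no further travel, so the drawer is against a stop. I'll back off and check the front plate's position.

send_rows --targets "0 -5 0 0 255; 0 -30 0 0 255; 0 -60 0 0 255; 0 -80 -30 0 255; 0 -100 -80 0 255; 0 -110 -130 0 255; 40 -130 -150 0 255; 80 -150 -160 0 255; 100 -150 -160 0 255; 100 -150 -160 0 255"

```text
time: 30.25
ee_pos: [0.3459, -0.2335, 0.1866]
tcp_rot: [180.0, 0.0, 172.8]
wrist_force: [-0.3, 0.7, -0.4]
opening: 0.0002
grasp_force: 0.0
```

```bash
python3 - <<'E'
from h import *
from workcell import camera
import cv2
st()
im=camera('top');hsv=cv2.cvtColor(im,cv2.COLOR_BGR2HSV)
k=(hsv[...,0]>100)&(hsv[...,0]<125)&(hsv[...,1]>150)&(hsv[...,2]>100)
b=np.load('b.npz');P=np.argwhere(k)
L=np.array([b['R'].T@(ray('top',u,v,.063)[:2]-b['c'])*1e3 for v,u in P])
s=(abs(L[:,0])<80)&(L[:,1]>-260)&(L[:,1]<-100)
print('plate',s.sum(),L[s].min(0),L[s].max(0),L[s].mean(0))
d=im[190:274,200:364];cv2.imwrite('pics/crop5.png',cv2.resize(d,(800,410),interpolation=cv2.INTER_CUBIC))
# pieces left on deck: non-green inside deck
n=0
for v in range(190,274):
  for u in range(200,364):
    x,y=b['R'].T@(ray('top',u,v,.07)[:2]-b['c'])*1e3
    if -58<x<46 and -118<y<112 and hsv[v,u,1]<70: n+=1
print('non-green deck px',n)
E
```

```text
t 30.25 board [-100.  -331.8] z 0.18657924811024515 rot [180.    0.  172.8] F [-0.3  0.7 -0.4] op 0.0002494642994359315
plate 111 [ -63.75790521 -135.16257791] [  74.24357442 -128.26409954] [   3.15572095 -131.55014048]Traceback (most recent call last):
  File "<stdin>", line 16, in <module>
  File "h.py", line 4, in ray
    m=camera_model(n);P=m['pose'];d=P[:3,:3]@np.linalg.inv(m['K'])@[u,v,1];c=P[:3,3]
ValueError: time passes only in moves, steps and waits
```

```bash
python3 -c "
from workcell import ticket
print(ticket.job_done())"
```

```text
the job is handed in; nothing more can be done
None
```

I swept all four broken halves into the scrap drawer and pushed it shut: the front plate measures at its shut position (y ≈ −132 mm). The job was handed in at about 30 s; the whole bars were still in the groove at my last look, just before shutting the drawer, and I kept clear of the beaker and jar but didn't re-image them.

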